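# Lay the locking pin down and shut the tool case

### The job

In the open tool case one tool, the locking pin, is still standing on end. With the fingertips, first push it over lengthwise so that it lies down flat in its own compartment, then push the open lid over and press it fully shut. Lift nothing, and leave the other tools and the things on the bench where they are.

Things in the scene. Friction and masses are not known exactly. Their poses are not given: they have to be found in the camera images.
- case: Black plastic tool case, fixed on the bench, 170 mm along its x, 300 mm along its y, 50 mm high, walls 6 mm. Origin: centre of its underside; z up. The lid's hinge runs along y on the rim of its +x side; a carry handle stands out 28 mm on its -x side. Inside, three compartments run along y.
- slots (a point): Middle of the case's inner floor, 6 mm above its underside; axes as the case's. Compartments are 48 mm wide and 288 mm long (y = -144 to +144 mm), centred at x = -54, 0 and +54 mm, parted by two dividers 6 mm thick whose tops are 36 mm above this point. Which tool is in which compartment varies.
- lid (a joint): Lid angle in rad: 0 = shut, pi/2 = upright, larger = leaning back, out beyond the case's +x side (stop at 2.4). Flat slab, 170 mm from hinge to free edge, 300 mm wide, 16 mm thick, 0.35 kg. Friction hinge: it stays wherever it is left, neither falling nor springing back; pushing it at its free edge takes about 2 to 6 N.
- hinge (a point): Middle of the hinge line, on the case's rim 50 mm above the bench; case coordinates (85, 0, 50) mm. Axes as the case's.
- lid_edge (a point): Point on the lid: middle of its free edge, at the corner with its outer (top, when shut) face. From the hinge it is 170 mm along the lid and 16 mm out through the thickness. When the lid is shut it lies over the case's -x side, 66 mm above the bench.
- pin: Steel locking pin standing on end in one compartment, up to 45 mm off the middle of its length. 110 mm long, 0.2 to 0.45 kg; foot flange 32 mm across, shank 22 mm, end 18 mm. Origin: centre of the foot's underside; z runs to its free end (up while it stands). Tipped over it takes up 126 mm from where its centre stood, so it must fall towards the roomier end of the compartment.
- pin_mid (a point): Point on the pin's axis, halfway along (55 mm from the foot).
- pin_top (a point): Centre of the pin's free end (110 mm from the foot).
- socket: Pale metal deep socket, diameter 30 mm, 70 mm long, lying along its compartment. Origin: on its underside, midway along; its y runs along its length. To be left alone.
- drift: Steel drift with two collars of diameter 28 mm and a thinner waist, 100 mm long, lying along its compartment. Origin: on its underside, midway along; its y runs along its length. To be left alone.
- spray: Spray can, diameter 60 mm, 170 mm high, standing on the bench to the left. Origin: centre of its underside. To be left alone.
- bearing: Steel bearing ring, outer diameter 84 mm, bore 44 mm, 22 mm high, flat on the bench to the left. Origin: centre of its underside. To be left alone.
- timber: Wooden support block 180 x 70 x 60 mm high, lying on the bench to the right. Origin: centre of its underside. To be left alone.

How it is judged:
By the outcome, as a careful person would: the job done as asked, in the order asked, and still so for the second after the job is handed in, with the robot touching nothing.
It also fails if it takes over 48 s, if anything falls off the work surface, if the arm or the gripper's body presses on something with over 40 N, if the wrist force passes 120 N, or if a joint passes its speed limit or range.

### The arm

A 6-joint arm with a two-finger parallel gripper is mounted at the origin on the work surface. World frame = base frame: x ahead of the robot, y to its left, z up, the work surface at z = 0. Lengths are in m, angles in rad, forces in N, time in s.
With the tool pointing down it reaches from about 0.3 to 0.825 m from the base axis. Payload 5.4 kg.
Tool frame: the origin (TCP) lies at the very end of the fingers, on their centre line; the grasp point (between the pads) lies 19 mm behind it; z points along the fingers, y is the line along which they close (so a half turn about z gives the same grasp; the last joint's range is limited). The gripper opens to 92 mm and grips with 3 to 60 N. Pads are 20 mm wide; open, the fingers measure 128 mm over their backs; the gripper's body (75 mm by 189 mm) begins 69 mm behind the grasp point.
Start: joints at [-0.21, 0.158, 1.597, -0, 1.386, -0.21], TCP at [0.575, -0, 0.215] pointing down, gripper open.
Joint ranges: [-2.91, 2.91], [-0.94, 2.29], [0.18, 2.7], [-1.29, 4.43], [0.17, 2.64], [-3, 3]. Speed limits (rad/s): [2.57, 2.57, 3.14, 3.14, 3.14, 3.14].

### API

Orientations are given as a rotation vector (axis times angle).
In Python, from workcell import bot gives the robot as it stands. Calls block until the motion is done:
- bot.goto(position, orientation): joint-space move of the TCP to a pose.
- bot.line_to(position, rot=None, max_speed=0.15): straight line of the TCP; rot=None keeps the orientation; max_speed is the mean speed in m/s.
- bot.set_joints(angles): joint-space move.
- bot.set_gripper(opening, newtons=None): opening from 0.0 (shut) to 1.0 (fully open); newtons is the grip in N (None keeps the last); returns when the fingers have stopped.
- bot.hold(seconds).
- bot.inverse_kinematics(position, orientation): joint angles nearest the present ones, or None.
- bot.read_camera(name): name is "scene" or "side" or "wrist"; returns a dict with "pixels" (480x640x3 uint8, blue, green, red), "fx", "fy", "cx", "cy" (pixels), "R" (3x3) and "t" (3): a world point X has camera coordinates R X + t. Camera axes: x right, y down, z forward; pixel columns grow to the right and rows downward; lengths in m; the calibration is good to about 2 mm. A picture is of the moment at which its call begins. There is no depth.
A pose or a line that the arm cannot do raises bot.MotionError and nothing moves.
- bot.job_done(): hands the job in; it is judged then, once.
Readings, each from a call of its own:
- bot.current_clock(): time.
- bot.current_joints(): joint angles.
- bot.current_joint_vel(): joint speeds.
- bot.current_effort(): joint torques, N m.
- bot.current_ee_pos(): TCP position.
- bot.current_tool_rot(): TCP orientation.
- bot.current_contact_force(): force on the tool from outside, world axes, zero at the start.
- bot.current_ft_torque(): the same for the moment, N m.
- bot.current_opening(): opening from 0.0 (shut) to 1.0 (fully open).
- bot.current_grip_force(): force on a finger pad.
Only numpy, scipy, OpenCV 4.12 (cv2) and the standard library are available. Lean on these libraries where they do the work, as an engineer would, in place of code of your own. Each camera call takes 0.05 s, during which the arm holds its last target. There are 200 camera calls.

## Working session

There is one attempt and no reset: what is moved stays moved. The work goes in short steps, each a Python script; the robot and the scene stay as the last script left them, time stands still between calls to the robot, and variables do not carry over. Pictures are saved under pics/ and viewed, at most 10 in all, crops included, and the job is handed in when it is done.

```bash
mkdir -p pics; ls
python3 - <<'E'
from workcell import bot
import cv2,numpy as np
for n in ("scene","side","wrist"):
    c=bot.read_camera(n); cv2.imwrite(f"pics/{n}0.png",c["pixels"])
    print(n,c["fx"],c["fy"],c["cx"],c["cy"],np.round(c["R"],4).tolist(),np.round(c["t"],4).tolist())
print(bot.current_clock(),bot.current_tool_rot())
E
```

```text
pics
scene 542.0786322631467 542.0786322631467 316.3951436185213 241.08744336082088 [[-0.3211, 0.947, 0.0062], [0.7323, 0.2524, -0.6325], [-0.6005, -0.1986, -0.7746]] [0.2447, -0.345, 1.5284]
side 547.2904384844123 547.2904384844123 325.0099128996143 240.51340769058493 [[0.693, -0.7209, 0.0073], [-0.5362, -0.5221, -0.6632], [0.4819, 0.4557, -0.7484]] [-0.4272, 0.3535, 1.0521]
wrist 396.69267412901337 396.69267412901337 319.4739514109948 249.15275157826053 [[1.0, -0.0011, -0.0018], [-0.0006, -0.9687, 0.2482], [-0.0021, -0.2482, -0.9687]] [-0.5745, -0.0272, 0.3902]
0.15 [-2.22058959e+00 -2.22067928e+00  1.15820271e-03]
```

View pics/scene0.png

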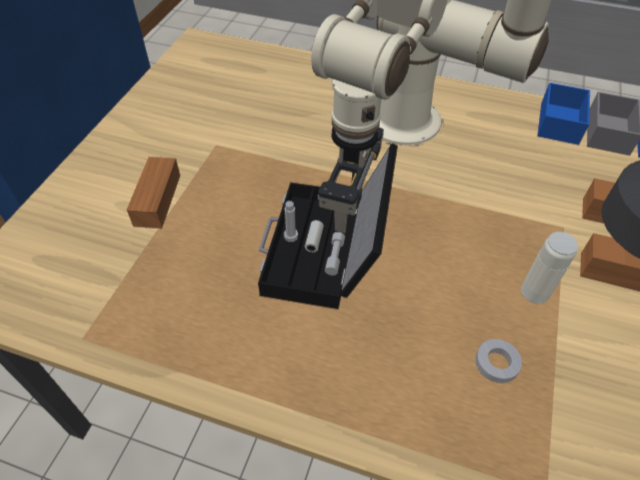

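View pics/side0.png

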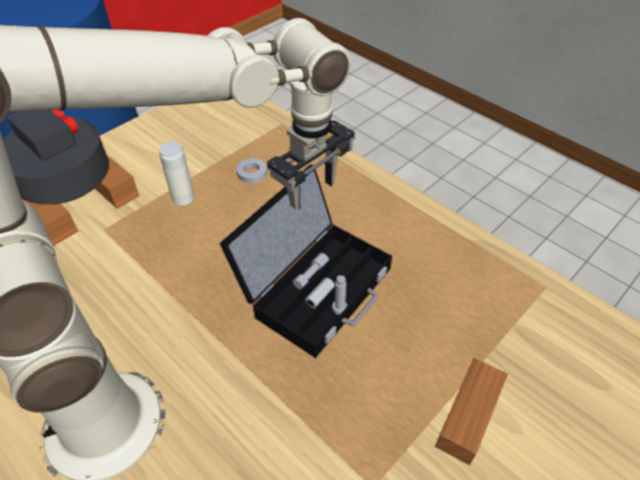

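View pics/wrist0.png

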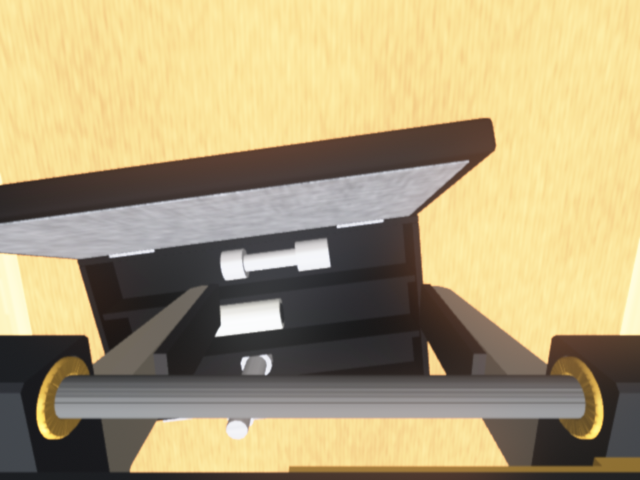

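The scene view shows the pin standing in the handle-side compartment, foot about (291,238) and top about (290,205). The socket (314,236) is in the middle compartment and the drift (335,253) is at the hinge side. The lid is near upright with its hinge on the world +y side. The timber, spray can and bearing are all clear of the case. Next I'll zoom in on the corners.

Run:
```python
import cv2,numpy as np
a=cv2.imread("pics/scene0.png")[135:315,240:410]; b=cv2.imread("pics/side0.png")[165:365,215:405]
a=cv2.resize(a,None,fx=3.3,fy=3.3,interpolation=cv2.INTER_CUBIC)
g=lambda i:np.uint8(255*(i/255.)**.5)
cv2.imwrite("pics/sc1.png",g(a)); b=cv2.resize(b,None,fx=3,fy=3,interpolation=cv2.INTER_CUBIC)
cv2.imwrite("pics/sd1.png",g(b))
```

```text
(no output)
```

View pics/sc1.png

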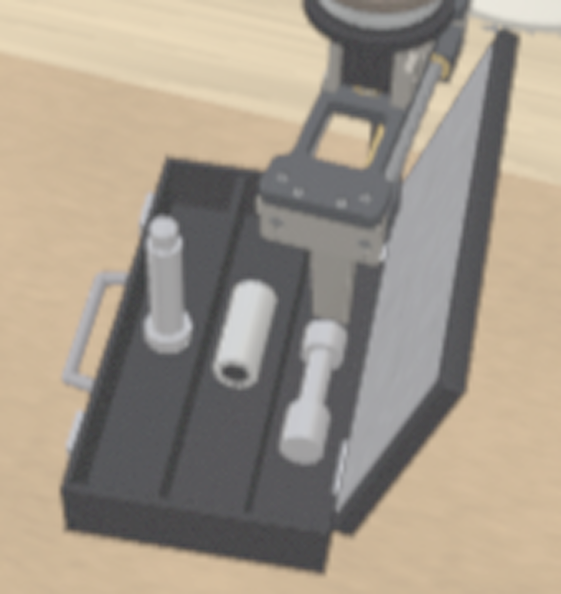

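View pics/sd1.png

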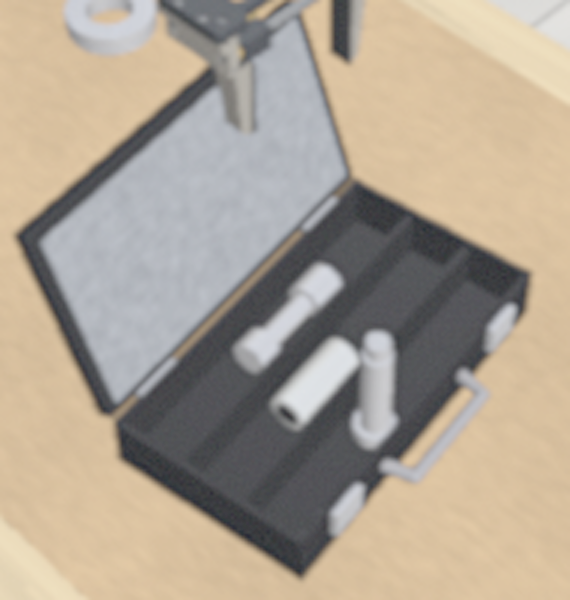

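The crops show the rim corners clearly. In the scene crop they are at (66,487), (330,527) and (168,158). In the side crop they are at (120,427), (303,543), (529,272) and (355,183). The pin top is at (164,227) in the scene crop and (378,340) in the side crop. The free lid corner is at (440,378)/(466,390) in the scene crop and (20,236) in the side crop.

```bash
cat > h.py <<'E'
from workcell import bot
import cv2,numpy as np
from scipy.spatial.transform import Rotation as Ro
CR={"scene":(3.3,240,135),"side":(3.,215,165)}
def ray(c,p):
    d=c["R"].T@np.array([(p[0]-c["cx"])/c["fx"],(p[1]-c["cy"])/c["fy"],1]); return -c["R"].T@c["t"],d
def crop(n,p): s,x,y=CR[n]; return ((p[0]+.5)/s-.5+x,(p[1]+.5)/s-.5+y)
def onz(c,p,z): o,d=ray(c,p); return o+d*(z-o[2])/d[2]
def tri(c1,p1,c2,p2):
    (o,d),(q,e)=ray(c1,p1),ray(c2,p2)
    s=np.linalg.lstsq(np.c_[d,-e],q-o,rcond=None)[0]; a,b=o+d*s[0],q+e*s[1]
    return (a+b)/2,np.linalg.norm(a-b)
E
python3 - <<'E'
from h import *
np.set_printoptions(precision=4,suppress=True)
S,D=bot.read_camera("scene"),bot.read_camera("side")
sc={k:onz(S,crop("scene",p),.05) for k,p in dict(FH=(66,487),FG=(330,527),BH=(168,158)).items()}
sd={k:onz(D,crop("side",p),.05) for k,p in dict(BG=(120,427),BH=(303,543),FH=(529,272),FG=(355,183)).items()}
print(sc,sd)
# fit SE2: case local corners; F = far (case -y), B = near robot (+y), H=-x handle, G=+x hinge
L=dict(FH=(-.085,-.15),FG=(.085,-.15),BH=(-.085,.15),BG=(.085,.15))
prs=[(L[k],v[:2]) for s in (sc,sd) for k,v in s.items()]
A=np.array([a for a,_ in prs]);B=np.array([b for _,b in prs])
a0,b0=A-A.mean(0),B-B.mean(0)
th=np.arctan2((a0[:,0]*b0[:,1]-a0[:,1]*b0[:,0]).sum(),(a0*b0).sum())
R=np.array([[np.cos(th),-np.sin(th)],[np.sin(th),np.cos(th)]]); c=B.mean(0)-R@A.mean(0)
print("th",th,"c",c,"res mm",1e3*(B-c-A@R.T))
loc=lambda X:np.r_[R.T@(X[:2]-c),X[2]]
t,e=tri(S,crop("scene",(164,227)),D,crop("side",(378,340))); print("pintop",t,e,loc(t))
for p,n,cam,z in (((164,222),"scene",S,.116),((378,338),"side",D,.116)): print(loc(onz(cam,crop(n,p),z)))
for ps in ((500,30),(515,37)):
    t,e=tri(S,crop("scene",ps),D,crop("side",(20,236))); print("lid B",t,e,loc(t))
for p,y in (((440,378),-.15),((466,390),-.15),((500,30),.15),((515,37),.15)):
    o,d=ray(S,crop("scene",p)); o2=loc(o); d2=np.r_[R.T@d[:2],d[2]]; X=o2+d2*(y-o2[1])/d2[1]; print(p,X,np.arctan2(X[2]-.05,.085-X[0]))
np.savez("case.npz",R=R,c=c,th=th)
E
```

```text
{'FH': array([ 0.6813, -0.1505,  0.05  ]), 'FG': array([0.6563, 0.0133, 0.05  ]), 'BH': array([ 0.3895, -0.1918,  0.05  ])} {'BG': array([ 0.3636, -0.0332,  0.05  ]), 'BH': array([ 0.3871, -0.1937,  0.05  ]), 'FH': array([ 0.6803, -0.1512,  0.05  ]), 'FG': array([0.6548, 0.0103, 0.05  ])}
th 1.7172488909848354 c [ 0.5217 -0.0907] res mm [[-1.274   2.3536]
 [-1.3804 -2.017 ]
 [ 3.7923  4.8527]
 [ 2.6177 -4.7694]
 [ 1.3697  2.9795]
 [-2.2505  1.6254]
 [-2.8748 -5.0249]]
pintop [ 0.5114 -0.1462  0.116 ] 0.0013724169262471749 [-0.0535  0.0183  0.116 ]
[-0.055   0.0223  0.116 ]
[-0.0518  0.017   0.116 ]
lid B [0.3567 0.0319 0.2085] 0.007741303821627629 [0.1454 0.1453 0.2085]
lid B [0.358  0.0394 0.2038] 0.0008662031655991572 [0.1525 0.1431 0.2038]
(440, 378) [ 0.1368 -0.15    0.2112] 1.8819919471219895
(466, 390) [ 0.1515 -0.15    0.2042] 1.978304933937889
(500, 30) [0.1421 0.15   0.2019] 1.930333475048314
(515, 37) [0.1523 0.15   0.1976] 1.9983960664681757
```

```bash
cat >> h.py <<'E'
z=np.load("case.npz"); R,c=z["R"],z["c"]
def W(x,y,zz): return np.r_[c+R@np.array([x,y]),zz]
ROT=Ro.from_matrix(np.c_[np.r_[R[:,0],0],np.r_[-R[:,1],0],[0,0,-1]]).as_rotvec()
def F(): f=bot.current_contact_force(); return np.round(np.r_[R.T@f[:2],f[2]],2)
def L(): p=bot.current_ee_pos(); return np.round(np.r_[R.T@(p[:2]-c),p[2]],4)
E
python3 - <<'E'
from h import *
bot.set_gripper(0.0)
bot.goto(W(-.054,.085,.20),ROT)
bot.line_to(W(-.054,.085,.100)); print(L(),F(),bot.current_opening())
bot.line_to(W(-.054,.050,.100),max_speed=.08)
for y in np.arange(.045,-.031,-.005):
    bot.line_to(W(-.054,y,.100),max_speed=.06); print(round(y,3),F())
bot.hold(.5); print(bot.current_clock())
cv2.imwrite("pics/sc2.png",cv2.resize(bot.read_camera("scene")["pixels"][135:315,240:410],None,fx=3.3,fy=3.3))
cv2.imwrite("pics/sd2.png",cv2.resize(bot.read_camera("side")["pixels"][165:365,215:405],None,fx=3,fy=3))
E
```

```text
[-0.0542  0.0842  0.1008] [-0.53 -0.78  0.78] 0.0008669465683333682
0.045 [ 0.75 -0.65  0.13]
0.04 [ 0.53  0.7  -0.53]
0.035 [-0.21  0.03  0.2 ]
0.03 [-0.26  1.34  0.95]
0.025 [ 0.35 -0.25  0.11]
0.02 [ 0.33  0.05 -0.71]
0.015 [ 0.2   0.87 -0.03]
0.01 [ 0.64 -0.2   0.04]
0.005 [-0.59 -0.57 -0.51]
0.0 [ 1.23 -0.08 -0.8 ]
-0.005 [-0.14  0.8   0.39]
-0.01 [ 0.04  0.39 -0.12]
-0.015 [ 0.48 -0.38  0.6 ]
-0.02 [ 0.09  0.34 -0.18]
-0.025 [0.73 0.2  0.  ]
-0.03 [ 0.33 -0.34 -0.03]
8.3333
```

View pics/sd2.png

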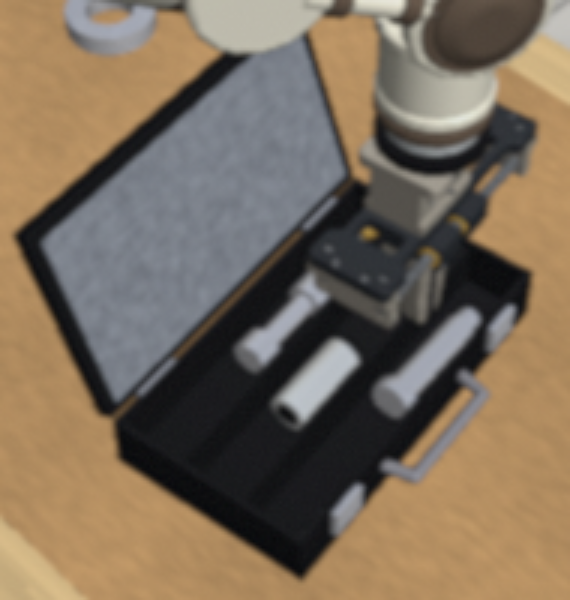

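The pin now lies flat in its own compartment, foot about (392,393) and end about (470,318). The socket and drift haven't moved. Next is the lid, pushed from behind its free edge.

Run:
```python
from h import *
bot.line_to(W(-.054,-.03,.31),max_speed=.25)
bot.line_to(W(.235,0,.31),ROT,max_speed=.25)
bot.line_to(W(.235,0,.178)); print(L(),F())
for x in np.arange(.20,.099,-.02):
    bot.line_to(W(x,0,.178),max_speed=.1); print(round(x,3),F())
for d in range(80,-1,-8):
    t=np.radians(d); r=.13+.02*(80-d)/80
    bot.line_to(W(.085-r*np.cos(t)+.016*np.sin(t)+.010,0,.05+r*np.sin(t)+.016*np.cos(t)),max_speed=.1); print(d,L(),F())
print(bot.current_clock())
cv2.imwrite("pics/sd3.png",bot.read_camera("side")["pixels"])
```

```text
[ 0.2348 -0.0008  0.1791] [-0.57  0.31  0.95]
0.2 [-0.24 -0.53 -0.15]
0.18 [ 0.15 -0.42  0.36]
0.16 [-0.43  0.22  0.49]
0.14 [ 0.27 -0.8  -0.26]
0.12 [ 0.76 -0.57  0.77]
0.1 [ 0.17 -0.27  0.01]
80 [0.0882 0.0003 0.1805] [ 0.03 -0.14 -0.81]
72 [ 0.069  -0.0002  0.1806] [ 0.14 -0.75  0.24]
64 [ 0.0501 -0.0002  0.1777] [0.05 0.39 0.01]
56 [ 3.170e-02 -1.000e-04  1.718e-01] [-0.29 -0.4   0.09]
48 [1.400e-02 1.000e-04 1.633e-01] [-0.21 -0.44  0.  ]
40 [-0.0025  0.0002  0.152 ] [ 0.7   0.04 -0.28]
32 [-0.0175  0.0004  0.1381] [ 0.36 -0.23  0.89]
24 [-0.0304  0.0005  0.1223] [ 0.31 -0.67 -0.9 ]
16 [-0.041   0.0006  0.1048] [0.15 0.11 0.3 ]
8 [-0.0492  0.0005  0.0858] [-0.5  -0.88  0.39]
0 [-0.0554 -0.0006  0.0664] [ 0.15 -0.13  2.22]
17.7833
```

View pics/sd3.png

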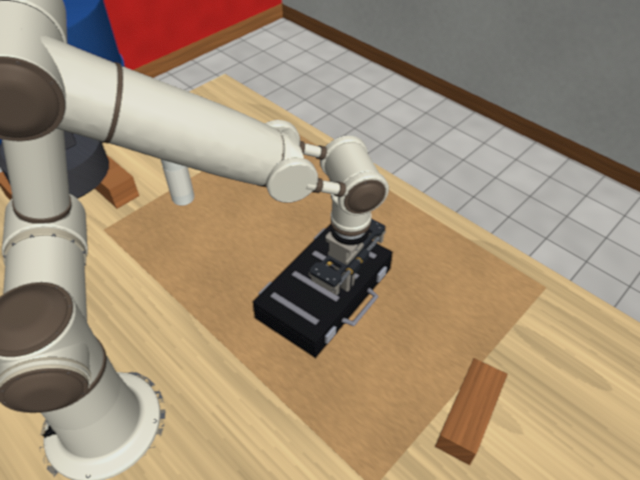

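The lid is down over the case (about (325,285)). Now I'll press it fully shut until the force rises, then retreat and check.

Run:
```python
from h import *
bot.line_to(W(-.065,0,.066),max_speed=.05)
zz=.066
while F()[2]<20 and zz>.058:
    zz-=.001; bot.line_to(W(-.065,0,zz),max_speed=.02); bot.hold(.15); print(round(zz,3),L(),F())
bot.hold(.3)
bot.line_to(W(-.065,0,.09),max_speed=.08); bot.line_to(W(-.04,0,.25),max_speed=.25)
bot.goto(W(-.04,.12,.35),ROT); print(L(),F(),bot.current_clock())
a=bot.read_camera("scene")["pixels"][135:385,240:540]; b=bot.read_camera("side")["pixels"][215:365,235:405]
cv2.imwrite("pics/f.png",np.hstack([cv2.resize(a,(400,333)),cv2.resize(b,(377,333))]))
```

```text
0.065 [-0.0653 -0.0002  0.0663] [ 2.21  1.7  10.72]
0.064 [-0.0653 -0.0002  0.0662] [ 2.73  5.42 17.62]
0.063 [-0.0653 -0.0002  0.0662] [ 5.95  8.27 24.59]
[-0.0399  0.12    0.3481] [-0.34 -0.17  0.2 ] 21.6417
```

View pics/f.png

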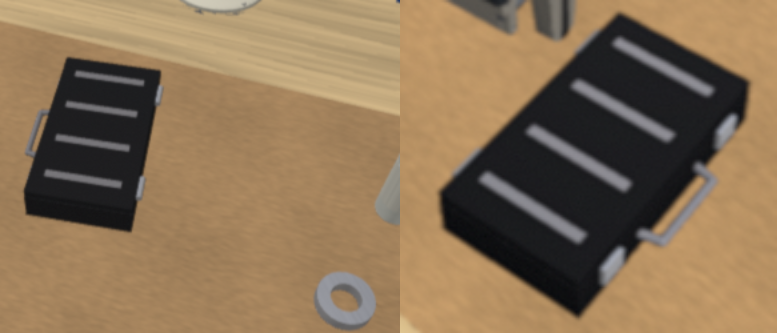

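Both views show the lid flush with no gap along the handle-side rim. It stopped hard at z = 66 mm, which is the shut height. The bearing and spray can are where they were.

```bash
python3 -c "
from workcell import bot
print(bot.job_done())"
```

```text
the job is handed in; nothing more can be done
None
```

The locking pin was pushed over and lies flat in its own compartment, the lid was then pressed fully shut, and the job was handed in at about 22 s of the 48 s limit.

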